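# Lock the push-and-turn safety cap on the rinse canister

### The arm

A 6-joint arm with a two-finger parallel gripper is mounted at the origin on a cart in front of the work surface, level with it; the furniture and walls round the work are solid. World frame = base frame: x ahead of the robot, y to its left, z up, the work surface at z = 0. Lengths are in m, angles in rad, forces in N, time in s.
With the tool pointing down it reaches from about 0.25 to 0.775 m from the base axis. Payload 4 kg.
Tool frame: the origin (TCP) lies between the finger pads; the fingertips stand 25 mm ahead of it and the grasp point (between the pads) lies 6 mm ahead of it; z points along the fingers, y is the line along which they close (so a half turn about z gives the same grasp; the last joint's range is limited). The gripper opens to 94 mm and grips with 3 to 60 N. Pads are 16 mm wide; open, the fingers measure 119 mm over their backs; the gripper's body (75 mm by 177 mm) begins 78 mm behind the grasp point.
Start: joints at [-0.103, 0.087, 1.371, -0, 1.684, -0.103], TCP at [0.55, -0, 0.231] pointing down, gripper open.
Joint ranges: [-3.1, 3.1], [-0.76, 2.03], [0.27, 2.55], [-1.08, 4.22], [0.17, 2.65], [-2.57, 2.57]. Speed limits (rad/s): [2.79, 2.79, 3.14, 3.14, 3.14, 3.14].

### API

Orientations are given as a unit quaternion [x, y, z, w].
In Python, from workcell import robot, command_gripper, planner, state, viewer, finish_job, nets gives the robot as it stands. Calls block until the motion is done:
- robot.movep(position, orientation): joint-space move of the TCP to a pose.
- robot.movel(position, speed=0.15, orientation=None, threshold=None): straight line of the TCP; orientation=None keeps the orientation; speed is the mean speed in m/s. With threshold (N) it stops when the force on the tool has changed by that much, and returns True; else False.
- robot.goto_joints(angles): joint-space move.
- command_gripper(opening, f_grip=None): finger opening in m; f_grip is the grip in N (None keeps the last); returns when the fingers have stopped.
- robot.dwell(seconds).
- planner.solve_ik(position, orientation): joint angles nearest the present ones, or None.
- state(): the state.
- viewer.snapshot(name): name is "scene" or "side" or "wrist"; returns the picture (384x512x3 uint8, blue, green, red); there is no depth.
- viewer.calibration(name): a dict with "K" (3x3 intrinsics, pixels), "extrinsics" (4x4, takes a point from camera to world coordinates); the wrist camera has in their place "mount" (4x4, takes a point from camera to tool coordinates, whose origin is the TCP and whose axes are the flange's). Camera axes: x right, y up, looking along -z (the intrinsics and any distortion apply to the point x, -y, -z); pixel columns grow to the right and rows downward; lengths in m; the calibration is good to about 2 mm. A picture is of the moment at which its call begins: read the wrist's pose just before it. calibration takes no time and is no camera call.
A pose or a line that the arm cannot do raises robot.IKError and nothing moves.
- finish_job(): hands the job in; it is judged then, once.
Trained networks look in the newest picture that a camera, given by its name, has taken for a name from the list of things; names that differ only in an ending like _2 or _b are one class to them, and where a whole thing is asked for, a point or a joint stands for the part that bears it (a point fixed in the world has none). Each returns a list of dicts, best first, with "score" (0 to 1); they miss things now and then, are a little off and sometimes report something else, mostly with a low value. They report only what shows in the picture. A call takes as long as a camera call. They do not tell look-alikes from the thing itself.
- nets.silhouettes(camera, target): "region" (384x512 bool, what is visible of it) and "box" ([centre column, centre row, width, height] in pixels, round what is visible of it).
The state is a dict: "clock": time; "q": joint angles; "joint_velocities": joint speeds; "joint_torque": joint torques, N m; "eef_pos": TCP position; "eef_rot": TCP orientation; "force": force on the tool from outside, world axes, zero at the start; "ft_torque": the same for the moment, N m; "width": finger opening in m; "gripper_force": force on a finger pad.
Only numpy, scipy, OpenCV 4.12 (cv2) and the standard library are available. Lean on these libraries where they do the work, as an engineer would, in place of code of your own. Each camera call takes 0.05 s, during which the arm holds its last target. There are 200 camera calls.

### The job

Close the blue rinse canister with its red push-and-turn cap: set the cap in the mouth so that its two lugs drop into the collar's slots, press it down against the spring and turn it clockwise until it stops, then ease off so that the lugs snap up into their notches and the cap stays locked. Feel your way: never load the cap against the canister with more than about 40 N, and do not shift the screw jar, tape measure or glue bottle.

Things in the scene. Friction and masses are not known exactly. Their poses are not given: they have to be found in the camera images.
- cap: Loose red push-and-turn cap, 60 mm diameter, about 0.1 kg, upright on the bench. Origin: centre of its underside, z up. From below: black plug, 35 mm diameter, 30 mm high, its lowest 4 mm tapering to 31 mm; red disc from 30 to 38 mm up; on it an upright grip bar along the cap's x. Two lugs along +x and -x (see lug). A half turn about z gives the same cap.
- lug (a point): Outer end of the cap's +x lug: 26 mm from the cap's axis, 10 mm above its underside; axes as the cap's. The steel lugs stick out of the plug along +x and -x, each 9 mm wide (along y), from 7 to 13 mm above the underside, in line with the grip bar; a white mark on the disc stands over each.
- bar (a point): Point on the cap's axis in the grip bar, 55 mm above the cap's underside; axes as the cap's. The bar is 44 mm long (along x), 14 mm thick (along y) and stands from 38 to 65 mm above the underside. Take it here across its thickness.
- canister: Blue round rinse canister, 104 mm diameter, fixed to the bench by a 132 mm flange; on top an aluminium locking collar, 76 mm diameter, its flat top face 110 mm above the bench. Origin: centre of the underside, z up. The collar is firm and does not turn in use, but it is clamped on turned by up to 0.26 rad (15 degrees) either way from the canister's axes, which no reading tells.
- mouth (a point): Centre of the mouth, level with the collar's top face; axes as the canister's. 38 mm bore with two opposite entry slots, 11.6 mm wide, reaching 28 mm from the axis, red dashes beside them; they lie within 0.26 rad of the canister's +x and -x: find them by eye or feel. With the lugs resting on the collar the cap's underside is 7 mm below this point; over the slots it drops further.
- seal (a point): Centre of the seal plate when untouched, 11 mm below the mouth point: where the cap's underside meets it. It is spring-loaded: 2.5 N at first, 0.65 N more per mm; hard stop 22.5 mm below the mouth point (10 N). A loose cap with its lugs in the slots rests on it and is not locked.
- ledge (a point): Underside of the collar's ledge on the mouth's axis, 7 mm below the mouth point. The lugs clear the ledge when the cap's underside is 20 mm below the mouth point; then the cap turns from the slots only clockwise (seen from above): 0.91 rad (52 degrees) to the notches, 0.09 rad on to a rigid end stop. Let up there, the lugs rise 3 mm into them: cap's underside 17 mm below the mouth point.
- screw_jar: Bystander: clear round jar with a red lid, 64 mm diameter, 88 mm high; origin at the centre of its underside.
- tape_measure: Bystander: yellow tape measure, 75x89x34 mm; origin at the centre of its underside.
- glue_bottle: Bystander: white glue bottle with an orange-red label, 55 mm diameter, 147 mm high; origin at the centre of its underside.
There are look-alikes about, which are no part of the job. What is meant by the cap is not purple, and is the larger of those in its own colour.

How it is judged:
By the outcome, as a careful person would: the job done as asked, in the order asked, and still so for the second after the job is handed in, with the robot touching nothing.
It also fails if it takes over 72 s, if anything falls off the work surface, if the arm or the gripper's body presses on something with over 40 N, if the wrist force passes 120 N, or if a joint passes its speed limit or range.

## Working session

There is one attempt and no reset: what is moved stays moved. The work goes in short steps, each a Python script; the robot and the scene stay as the last script left them, time stands still between calls to the robot, and variables do not carry over. Pictures are saved under pics/ and viewed, at most 10 in all, crops included, and the job is handed in when it is done.

```bash
ls; mkdir -p pics; python3 - <<'E'
from workcell import viewer,state
import cv2,numpy as np
a=viewer.snapshot("scene");b=viewer.snapshot("side")
cv2.imwrite("pics/a.png",cv2.resize(a,(800,600),interpolation=cv2.INTER_CUBIC));cv2.imwrite("pics/a2.png",cv2.resize(b,(800,600),interpolation=cv2.INTER_CUBIC))
np.set_printoptions(suppress=True,precision=4)
for n in("scene","side","wrist"):print(n,viewer.calibration(n))
s=state();print(s)
E
```

```text
pics
scene {'K': array([[394.7386,   0.    , 251.3167],
       [  0.    , 394.7386, 189.9286],
       [  0.    ,   0.    ,   1.    ]]), 'extrinsics': array([[ 0.7308,  0.3906, -0.5598,  0.0856],
       [-0.6821,  0.3884, -0.6195, -0.3734],
       [-0.0246,  0.8346,  0.5503,  0.5809],
       [ 0.    ,  0.    ,  0.    ,  1.    ]])}
side {'K': array([[450.8637,   0.    , 254.4704],
       [  0.    , 450.8637, 192.326 ],
       [  0.    ,   0.    ,   1.    ]]), 'extrinsics': array([[-0.9893,  0.0491, -0.1375,  0.4291],
       [-0.146 , -0.3439,  0.9276,  1.0522],
       [-0.0017,  0.9377,  0.3474,  0.4178],
       [ 0.    ,  0.    ,  0.    ,  1.    ]])}
wrist {'K': array([[269.445 ,   0.    , 256.0145],
       [  0.    , 269.445 , 187.1092],
       [  0.    ,   0.    ,   1.    ]]), 'mount': array([[-0.    ,  0.9582,  0.2861,  0.0836],
       [ 1.    , -0.0002,  0.0008,  0.0006],
       [ 0.0008,  0.2861, -0.9582, -0.1534],
       [ 0.    ,  0.    ,  0.    ,  1.    ]])}
{'clock': 0.1, 'q': array([-0.103 ,  0.0879,  1.3721, -0.0001,  1.6836, -0.1031]), 'joint_velocities': array([-0.0016, -0.0021, -0.0029,  0.0019, -0.0006,  0.0004]), 'joint_torque': array([  0.0023, -34.1257, -30.3302,   0.0719,   0.0306,  -0.0001]), 'eef_pos': array([0.5496, 0.0001, 0.2294]), 'eef_rot': array([ 0.7071,  0.7071, -0.0006, -0.0007]), 'force': array([ 0.5102, -0.6903,  0.074 ]), 'ft_torque': array([ 0.0114,  0.0003, -0.0148]), 'gripper_force': 0.0, 'width': 0.09389190211347669}
```

View pics/a.png

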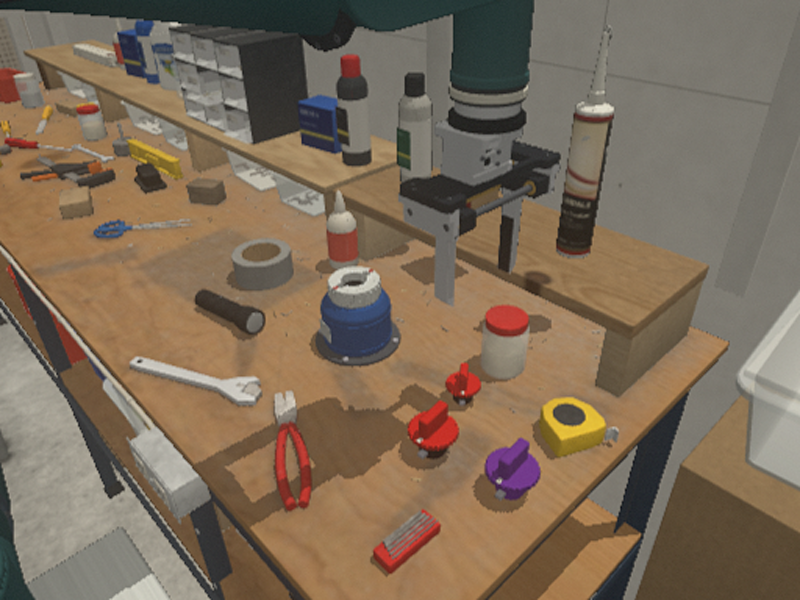

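View pics/a2.png

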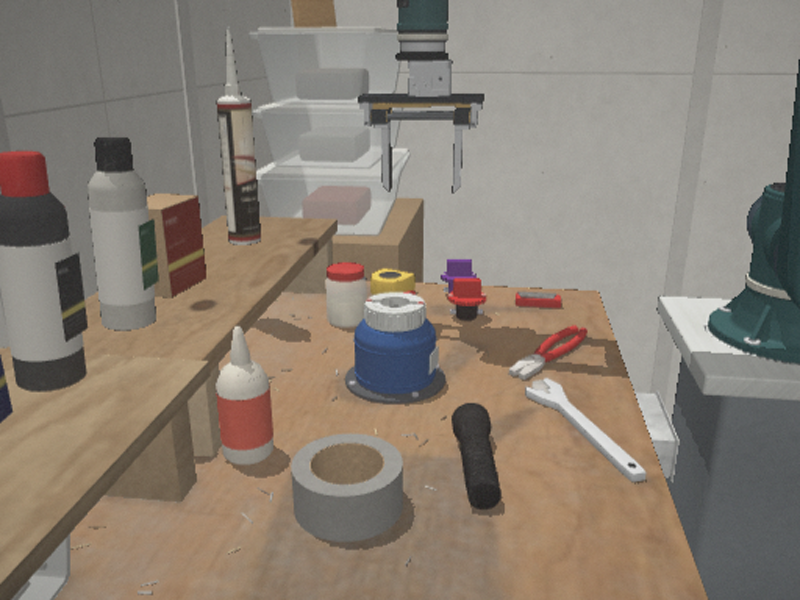

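The scene view shows three possible caps: the large red one at (433,430), the small red one at (463,383) and the purple one at (512,470), all in 800x600 px. By the description I choose the large red one. The canister collar is at (355,285). I'll localise both and then look from the wrist.

```bash
cat > h.py <<'E'
import numpy as np,cv2
from scipy.spatial.transform import Rotation as R
from workcell import robot,command_gripper,planner,state,viewer,finish_job,nets
np.set_printoptions(suppress=True,precision=4)
def quat(yaw): # tool down, tool y (closing line) at world angle yaw
    y=np.array([np.cos(yaw),np.sin(yaw),0]);z=np.array([0,0,-1.]);x=np.cross(y,z)
    return R.from_matrix(np.c_[x,y,z]).as_quat()
def cam(n):
    c=viewer.calibration(n)
    if n!="wrist":return c["K"],c["extrinsics"]
    s=state();T=np.eye(4);T[:3,:3]=R.from_quat(s["eef_rot"]).as_matrix();T[:3,3]=s["eef_pos"]
    return c["K"],T@c["mount"]
def back(KE,u,v,z):
    K,E=KE;d=E[:3,:3]@np.array([(u-K[0,2])/K[0,0],-(v-K[1,2])/K[1,1],-1]);p=E[:3,3]
    return p+d*(z-p[2])/d[2]
def proj(KE,P):
    K,E=KE;c=E[:3,:3].T@(np.asarray(P)-E[:3,3]);return K[0,0]*c[0]/-c[2]+K[0,2],K[1,1]*-c[1]/-c[2]+K[1,2]
E
python3 - <<'E'
from h import *
s=1.5625
for n,l in (("scene",[("cap",433,434,.036),("mouth",355,283,.11),("jar",508,318,.088),("glue",340,200,.14)]),("side",[("cap",466,298,.036),("mouth",395,303,.11),("jar",346,272,.088),("glue",240,345,.14)])):
    for t,u,v,z in l: print(n,t,back(cam(n),u/s,v/s,z))
q=quat(0);print(q)
for p in([.45,-.2,.25],[.5,.0,.28]):
  for y in(-1.57,-.8,0,.8,1.57,2.3,3.14):
    j=planner.solve_ik(p,quat(y));print(y,j)
E
```

```text
scene cap [ 0.4702 -0.0125  0.036 ]
scene mouth [0.5508 0.2216 0.11  ]
scene jar [0.6623 0.0308 0.088 ]
scene glue [0.6758 0.4072 0.14  ]
side cap [0.4753 0.0063 0.036 ]
side mouth [0.5529 0.2396 0.11  ]
side jar [0.6551 0.0598 0.088 ]
side glue [0.6724 0.4551 0.14  ]
[0.7071 0.7071 0.     0.    ]
-1.57 [-0.5334 -0.0446  1.4667 -0.      1.7195  1.0366]
-0.8 [-0.5334 -0.0446  1.4667 -0.      1.7195  0.2666]
0 [-0.5334 -0.0446  1.4667 -0.      1.7195 -0.5334]
0.8 [-0.5334 -0.0446  1.4667 -0.      1.7195 -1.3334]
1.57 [-0.5334 -0.0446  1.4667 -0.      1.7195 -2.1034]
2.3 None
3.14 None
-1.57 [-0.1134 -0.029   1.3927 -0.      1.7779  1.4566]
-0.8 [-0.1134 -0.029   1.3927 -0.      1.7779  0.6866]
0 [-0.1134 -0.029   1.3927 -0.      1.7779 -0.1134]
0.8 [-0.1134 -0.029   1.3927 -0.      1.7779 -0.9134]
1.57 [-0.1134 -0.029   1.3927 -0.      1.7779 -1.6834]
2.3 [-0.1134 -0.029   1.3927 -0.      1.7779 -2.4134]
3.14 None
```

```bash
python3 - <<'E'
from h import *
for i,p in enumerate([[.47,0,.22],[.55,.23,.30]]):
    robot.movep(p,quat(0));robot.dwell(.2)
    KE=cam("wrist");im=viewer.snapshot("wrist");cv2.imwrite(f"pics/w{i}.png",im);np.savez(f"w{i}.npz",K=KE[0],E=KE[1])
    print(state()["eef_pos"],state()["clock"])
    if i==0:
        for n in nets.silhouettes("wrist","cap"):print(n["score"],n["box"])
    else:
        for n in nets.silhouettes("wrist","canister"):print(n["score"],n["box"])
a,b=cv2.imread("pics/w0.png"),cv2.imread("pics/w1.png")
m=np.hstack([cv2.resize(x[:, 56:456],(400,384)) for x in(a,b)]);cv2.imwrite("pics/b.png",m)
E
```

```text
[ 0.4709 -0.0001  0.22  ] 0.7667
0.93 [336.9, 151.5, 34.5, 36.0]
0.85 [273.2, 251.2, 42.5, 38.7]
0.81 [263.1, 179.1, 51.8, 49.5]
0.37 [326.9, 19.2, 103.5, 38.4]
[0.55   0.2287 0.2999] 2.075
0.98 [259.9, 157.4, 78.5, 83.9]
```

View pics/b.png

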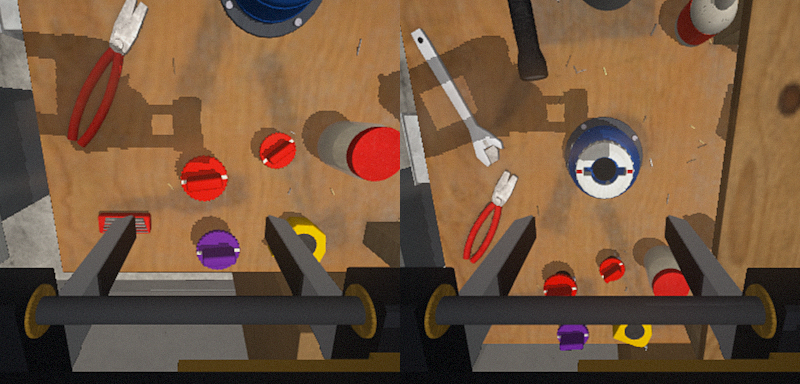

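Wrist views: the large red cap is at (260,178) px with its white marks left and right of it. The small red cap is at (333,150) and the purple one at (273,250). The bore is at (259,170) in the second picture, with red dashes to its left and right. Next I'll take closer views.

```bash
python3 - <<'E'
from h import *
z=[np.load(f"w{i}.npz") for i in(0,1)]
c=back((z[0]["K"],z[0]["E"]),260,179,.038);m=back((z[1]["K"],z[1]["E"]),259.5,170.5,.11);print(c,m)
ims=[]
for i,(p,yaw) in enumerate([([m[0],m[1]-.02,.19],0),([c[0]+.01,c[1],.16],np.pi/2)]):
    if i: robot.movep([c[0]+.01,c[1],.25],quat(yaw))
    robot.movep(p,quat(yaw));robot.dwell(.3)
    KE=cam("wrist");im=viewer.snapshot("wrist");np.savez(f"v{i}.npz",K=KE[0],E=KE[1],im=im)
    u,v=proj(KE,m if i==0 else c);print(u,v)
    u,v=int(u),int(v);print(u-50,v-50); k=cv2.resize(im[v-50:v+50,u-50:u+50],(400,400),interpolation=cv2.INTER_CUBIC);ims.append(k)
print(state()["clock"]);cv2.imwrite("pics/c.png",np.hstack(ims))
E
```

```text
[ 0.4765 -0.0057  0.038 ] [0.5548 0.2322 0.11  ]
254.1096955248078 180.60172913953434
204 130
256.27822247115995 177.00395687382814
206 127
5.5167
```

View pics/c.png

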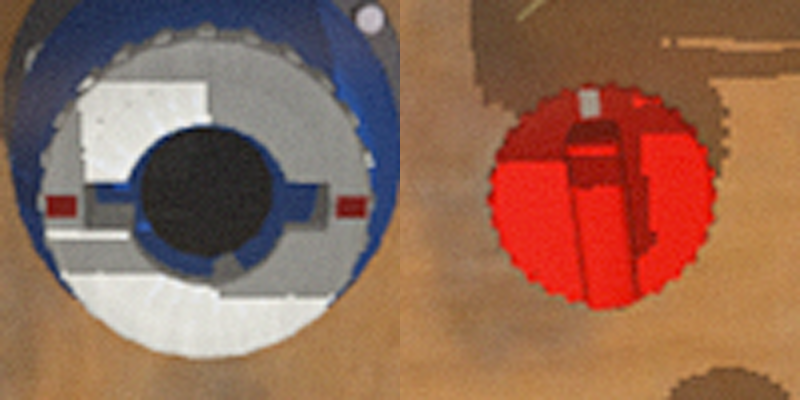

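The close crop confirms the choice: the large red knurled cap, bar tilted about 0.13 rad, white mark at (590,103), disc centre at about (604,197). On the collar, the red dashes are at (61,207) and (351,207), with the slots almost level between them and the bore centre at about (206,206).

```bash
python3 - <<'E'
from h import *
v=[np.load(f"v{i}.npz") for i in(0,1)];KE=[(a["K"],a["E"]) for a in v]
o=[(204,130),(206,127)]
f=lambda i,x,y,z:back(KE[i],o[i][0]+(x+.5)/4-.5,o[i][1]+(y+.5)/4-.5,z)
a,b=f(0,61,207,.11),f(0,351,207.5,.11);print("dashes",a,b,(a+b)/2,np.linalg.norm(b-a),"slot yaw",np.arctan2(*(b-a)[1::-1]))
print("bore",f(0,206,206,.11), "bore sizes",f(0,206,127,.11)-f(0,206,286,.11))
# collar outer circle / cap circle
print("collar L/R",f(0,40,207,.11),f(0,372,207,.11))
c=f(1,204.5,196.5,.036);print("cap",c,"dia",f(1,92,196,.036)-f(1,317,196,.036),f(1,204,85,.036)-f(1,204,308,.036))
for (p,q,z) in(((165,150),(183,305),.065),((220,150),(238,300),.065),((190,103),(204.5,196.5),.038)):
    d=f(1,*q,z)-f(1,*p,z);print("bar yaw",np.arctan2(d[1],d[0]))
print(f(1,182,303,.065),f(1,238,303,.065))
hsv=cv2.cvtColor(v[1]["im"],cv2.COLOR_BGR2HSV);r=cv2.inRange(hsv,(0,150,60),(8,255,255))|cv2.inRange(hsv,(172,150,60),(180,255,255))
n,l,st,ce=cv2.connectedComponentsWithStats(r);k=l[177,256];k=k or 1+st[1:,4].argmax()
cs,_=cv2.findContours((l==k).astype('u1'),0,2)
e=cv2.minEnclosingCircle(max(cs,key=len));print(e,back(KE[1],*e[0],.036))
E
```

```text
dashes [0.5228 0.2315 0.11  ] [0.5887 0.2313 0.11  ] [0.5557 0.2314 0.11  ] 0.06581861788487778 slot yaw -0.002324335976385144
bore [0.5557 0.2317 0.11  ] bore sizes [0.     0.0374 0.    ]
collar L/R [0.5181 0.2315 0.11  ] [0.5934 0.2314 0.11  ]
cap [ 0.4756 -0.0052  0.036 ] dia [ 0.     -0.0601  0.    ] [-0.0615 -0.      0.    ]
bar yaw 0.10396540579827487
bar yaw 0.12221331130671242
bar yaw 0.15008707503954924
[ 0.4953 -0.0108  0.065 ] [0.4953 0.003  0.065 ]
((256.0, 175.3125), 28.787643432617188) [ 0.4751 -0.006   0.036 ]
```

```bash
python3 - <<'E'
from h import *
Q=quat(np.pi/2+.12);c=[.4755,-.0055]
command_gripper(.055,40)
robot.movep([*c,.11],Q)
print(robot.movel([*c,.066],.06,threshold=6),state()["eef_pos"],state()["force"])
command_gripper(0,40);s=state();print(s["width"],s["gripper_force"],s["eef_pos"],s["force"])
robot.movel([*c,.22],.15);s=state();print(s["width"],s["gripper_force"],s["force"])
robot.movep([.5557,.2315,.24],quat(np.pi/2-.002));robot.movel([.5557,.2315,.188],.08);robot.dwell(.3)
s=state();print(s["eef_pos"],s["force"],s["ft_torque"],s["clock"])
KE=cam("wrist");a=viewer.snapshot("wrist");print(proj(KE,[.5557,.2315,.123]),proj(KE,[.5557,.2315,.11]))
b=viewer.snapshot("side");b=b[120:280,180:330];x=viewer.snapshot("scene")[130:270,170:300]
cv2.imwrite("pics/d.png",np.hstack([cv2.resize(a[100:260,150:360],(400,300),interpolation=2),cv2.resize(b,(400,300),interpolation=2)]))
E
```

```text
False [ 0.4757 -0.0056  0.0662] [ 0.4126 -0.1177 -0.8754]
0.014080144339001071 39.9926233291626 [ 0.4755 -0.0055  0.066 ] [-0.1748  0.1637 -0.5726]
0.013687720764351636 39.992040395736694 [-0.175  -1.6799 -0.7087]
[0.5559 0.2316 0.1886] [-0.1092 -0.5478 -0.9402] [ 0.1132 -0.0192 -0.042 ] 11.4583
(np.float64(255.87948304959872), np.float64(206.55504536364688)) (np.float64(255.90139388451504), np.float64(201.50762754203708))
```

View pics/d.png

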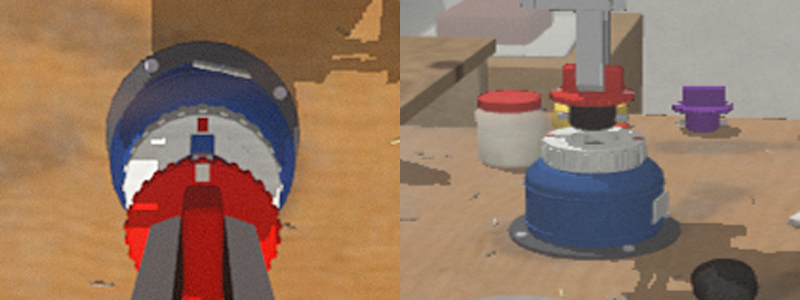

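Mark, slot and dash line up in column 202, so yaw and y are right. I'll check the offset along the bar from the disc's near edge (row 157), then lower the cap by feel.

```bash
python3 - <<'E'
from h import *
KE=cam("wrist")
for z in(.1606,.1526):print("edge",back(KE,256,100+157*160/300,z),"expected x",.5557-.03)
hit=robot.movel([.5557,.2315,.1695],.02,threshold=5);s=state();print(hit,s["eef_pos"],s["force"],s["ft_torque"],s["clock"])
E
```

```text
edge [0.5242 0.2316 0.1606] expected x 0.5257
edge [0.5265 0.2316 0.1526] expected x 0.5257
False [0.5558 0.2315 0.1697] [ 1.3688  0.2682 -1.3075] [ 0.1435 -0.0744  0.0077] 12.6833
```

```bash
python3 - <<'E'
from h import *
for z in(.165,.161,.158,.1555,.1545):
    hit=robot.movel([.5557,.2315,z],.02,threshold=8);s=state();print(hit,s["eef_pos"],s["force"],s["ft_torque"],s["width"])
    if hit:break
E
```

```text
False [0.5557 0.2315 0.1651] [-0.9016  0.404  -1.5418] [ 0.1671 -0.0757  0.0133] 0.013701673814924542
False [0.5557 0.2315 0.1615] [-0.3391 -1.1628  3.0249] [-0.0512  0.1835 -0.0027] 0.013838377511179759
False [0.5558 0.2315 0.1585] [-2.0493 -0.4042  5.5922] [-0.0146  0.3285  0.0009] 0.014230921590184142
False [0.5558 0.2315 0.1564] [-2.1226 -1.0465  7.2677] [-0.0786  0.4362  0.0033] 0.013651330494382314
False [0.5558 0.2315 0.1557] [-2.3629 -0.6594  6.4942] [-0.1392  0.5415 -0.0035] 0.01335250483734064
```

The lugs have dropped into the slots and the spring can be felt. I'll press on to the hard stop softly.

```bash
python3 - <<'E'
from h import *
for z in np.arange(.154,.1495,-.0007):
    robot.movel([.5557,.2315,z],.02);robot.dwell(.1);s=state();f=s["force"];print(round(z,4),s["eef_pos"],f,s["ft_torque"])
    if f[2]>12.5:break
print(s["clock"])
E
```

```text
0.154 [0.5558 0.2315 0.1553] [-2.1208 -1.6645  7.5215] [-0.1174  0.5329  0.0255]
0.1533 [0.5558 0.2315 0.1547] [-3.0937 -1.6095  7.3236] [-0.1095  0.6216  0.0063]
0.1526 [0.5558 0.2315 0.1541] [-2.7278 -1.258   7.431 ] [-0.1821  0.5993 -0.0488]
0.1519 [0.5558 0.2315 0.1536] [-2.2885 -0.7511  9.2153] [-0.1419  0.6636  0.0046]
0.1512 [0.5558 0.2315 0.1535] [-3.4987 -1.736  10.9986] [-0.2219  0.7984 -0.0071]
0.1505 [0.5558 0.2315 0.1535] [-4.6193 -2.1559 12.6368] [-0.2509  0.9721  0.0165]
16.3333
```

```bash
python3 - <<'E'
from h import *
y0=np.pi/2-.002
for d in list(np.arange(.1,.85,.1))+list(np.arange(.85,1.16,.03)):
    robot.movel([.5557,.2315,.1516],.02,orientation=quat(y0-d));s=state()
    m=R.from_quat(s["eef_rot"]).as_matrix();yaw=np.arctan2(m[1,1],m[0,1])
    print(round(d,2),round(y0-yaw,3),s["eef_pos"],s["force"],s["ft_torque"][2],s["width"],s["q"][5])
    if abs(s["ft_torque"][2])>(.35 if d<.9 else .5) or np.abs(s["force"]).max()>25:break
print(s["clock"])
E
```

```text
0.1 0.1 [0.5563 0.2317 0.1537] [-1.6989 -0.5572  8.3136] -0.03059409469398848 0.013315172866519835 -1.1679067524372915
0.2 0.2 [0.5566 0.2318 0.1537] [-1.5626 -0.9182  8.6336] -0.04145344311864453 0.013946509267685703 -1.0678597094679305
0.3 0.3 [0.5566 0.2318 0.1537] [-0.7548 -0.2729  7.6775] -0.03859025311094232 0.013602608126557145 -0.967813052609703
0.4 0.4 [0.5566 0.2319 0.1537] [-1.4247 -0.5792  8.2285] -0.09988834785762397 0.01349515757950653 -0.8678399833286793
0.5 0.5 [0.5565 0.232  0.1537] [-1.2375  0.0875  7.742 ] -0.12120056818473693 0.01373079965143925 -0.7678088108008086
0.6 0.6 [0.5566 0.232  0.1537] [-1.2481 -1.2372  8.8285] -0.1098713968549151 0.013457105586760311 -0.6678198795947756
0.7 0.7 [0.5566 0.232  0.1537] [-2.3334  0.1538  7.8836] -0.03602066021324722 0.013836915255148156 -0.5678296051802795
0.8 0.8 [0.5566 0.232  0.1537] [-0.9751 -0.4316  8.6729] -0.08603446003999488 0.013957115585544593 -0.46782949788637085
0.85 0.85 [0.5566 0.2321 0.1537] [-0.5658  0.639   8.1337] -0.021107259254927752 0.01378183510578385 -0.418124511166742
0.88 0.88 [0.5566 0.2321 0.1537] [-1.7556  0.4601  8.3205] -0.0006839350649345231 0.01355899687898954 -0.3881962266883808
0.91 0.91 [0.5566 0.2321 0.1537] [-0.8035 -0.6488  8.4132] 0.09098660424104281 0.013621067947983928 -0.3582111635161119
0.94 0.94 [0.5566 0.2321 0.1537] [-1.7439  0.5584  8.8805] 0.10984613477391586 0.01373803809409571 -0.32839844158240916
0.97 0.969 [0.5562 0.2319 0.1537] [-2.7153 -0.5353  9.4792] 0.16796624560573828 0.013856637572752137 -0.29858206270736787
1.0 0.999 [0.5557 0.2316 0.1537] [-3.1922 -1.0138 10.1886] 0.18620400377038082 0.013927803693463067 -0.2687246268256452
1.03 1.028 [0.5556 0.2316 0.1537] [-3.041  -1.0568  9.6792] 0.510890540840801 0.013590278522620129 -0.23961314235077893
20.0833
```

End stop felt at about 1.0–1.03 rad. I'll turn back to the notch angle and ease up, watching the force.

```bash
python3 - <<'E'
from h import *
q=quat(np.pi/2-.002-.922)
robot.movel([.5557,.2315,.1516],.02,orientation=q);s=state();print(s["force"],s["ft_torque"][2])
for z in np.arange(.153,.1625,.001):
    robot.movel([.5557,.2315,z],.02);robot.dwell(.08);s=state();print(round(z,4),s["eef_pos"],s["force"],s["ft_torque"][2])
    if s["force"][2]<-4:break
print(s["clock"])
E
```

```text
[-2.4865 -0.7811  9.1475] 0.06187428842725664
0.153 [0.5561 0.2318 0.1547] [-2.0846 -1.1792  8.0135] 0.064379265378724
0.154 [0.5561 0.2318 0.1555] [-3.0147 -0.4422  8.0507] 0.0767416844723068
0.155 [0.5561 0.2318 0.1563] [-1.4687 -0.538   6.1743] 0.019726049052821763
0.156 [0.5561 0.2318 0.1572] [-0.2399 -0.6694  6.5864] 0.044173798125733924
0.157 [0.5561 0.2318 0.158 ] [-1.2489 -0.2631  5.7531] 0.10701156825242951
0.158 [0.5561 0.2318 0.1588] [-0.5295 -0.0346  5.6234] 0.021087333251923246
0.159 [0.5561 0.2318 0.159 ] [1.8148 0.5582 2.7873] 0.05343427983580383
0.16 [0.556  0.2317 0.1591] [ 3.5517  1.6736 -3.9531] -0.040843168337881555
0.161 [0.556  0.2318 0.1591] [ 3.9931  2.2367 -7.3069] 0.04395405513237569
23.3417
```

The cap stops 5.5 mm above the hard stop, which is the notch height (22.5 − 17 mm), and resists pulling. I'll release it and check.

```bash
python3 - <<'E'
from h import *
robot.movel([.5557,.2315,.1592],.02);robot.dwell(.1)
command_gripper(.04);robot.movel([.5557,.2315,.25],.1);robot.dwell(.3)
s=state();print(s["force"],s["clock"])
KE=cam("wrist");a=viewer.snapshot("wrist");b=viewer.snapshot("side")[120:280,180:330]
cv2.imwrite("pics/e.png",np.hstack([cv2.resize(a[60:285,110:410],(400,300),interpolation=2),cv2.resize(b,(400,300),interpolation=2)]))
E
```

```text
[-0.6097 -0.6519  0.1721] 25.6583
```

View pics/e.png

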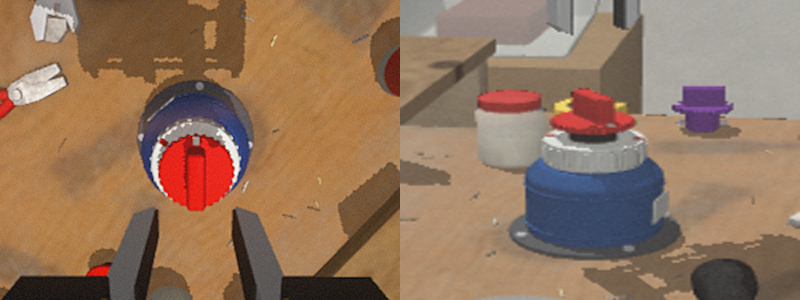

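The cap sits level and low in the collar at (195,170) in the wrist half. It is turned about 52° from the dashes, and the gripper is clear of it.

```bash
python3 -c "
from h import *
print(finish_job())"
```

```text
the job is handed in; nothing more can be done
None
```

The red cap is locked in the blue canister and the job is handed in: it stopped at the notch height, held against a pull of about 7 N, and the highest force I read on it was about 13 N. I did not go near the screw jar, tape measure or glue bottle, and the robot's clock read 25.7 s of the 72 s just before hand-in.

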